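# Zero a table microtome with a straightedge

### The arm

A 7-joint arm with a two-finger parallel gripper is mounted at the origin on a cart in front of the work surface, level with it; the furniture and walls round the work are solid. World frame = base frame: x ahead of the robot, y to its left, z up, the work surface at z = 0. Lengths are in m, angles in degrees, forces in N, time in s.
With the tool pointing down it reaches from about 0.35 to 0.775 m from the base axis. Payload 3.1 kg.
Tool frame: the origin (TCP) lies at the very end of the fingers, on their centre line; the grasp point (between the pads) lies 19 mm behind it; z points along the fingers, y is the line along which they close (so a half turn about z gives the same grasp; the last joint's range is limited). The gripper opens to 85 mm and grips with 20 to 120 N. Pads are 22 mm wide; open, the fingers measure 114 mm over their backs; the gripper's body (76 mm by 85 mm) begins 54 mm behind the grasp point. The pads swing forward as they close: fully open they stand 13 mm farther back than shut.
Start: joints at [71.694, 17.813, 0.802, 86.603, -0.252, 75.585, -1.558], TCP at [0.151, -0.529, 0.231] pointing down, gripper open.
Joint ranges: [-154.91, 154.91], [-16.99, 109.72], [-72.82, 74.43], [7.12, 147.25], [-82.49, 262.49], [11.32, 116.49], [-174.64, 174.64]. Speed limits (degrees/s): [159.86, 159.86, 180, 180, 180, 180, 180].

### API

Orientations are given as [roll, pitch, yaw] about the fixed x, y, z axes, in that order (R = Rz(yaw) Ry(pitch) Rx(roll)).
In Python, from station import robot gives the robot as it stands. Calls block until the motion is done:
- robot.move_to(position, orientation): joint-space move of the TCP to a pose.
- robot.line_to(position, orientation=None, velocity=0.15, f_stop=None): straight line of the TCP; orientation=None keeps the orientation; velocity is the mean speed in m/s. With f_stop (N) it stops when the force on the tool has changed by that much, and returns True; else False.
- robot.move_j(angles): joint-space move.
- robot.gripper_to(opening, force=None): opening from 0.0 (shut) to 1.0 (fully open); force is the grip in N (None keeps the last); returns when the fingers have stopped.
- robot.pause(seconds).
- robot.inverse_kinematics(position, orientation): joint angles nearest the present ones, or None.
- robot.sense(): the state.
- robot.grab_frame(name): name is "scene" or "top" or "wrist"; returns the picture (400x640x3 uint8, red, green, blue); there is no depth.
- robot.calibration(name): a dict with "mtx" (3x3 intrinsics, pixels), "extrinsics" (4x4, takes a point from world to camera coordinates); the wrist camera has in their place "T_tool_cam" (4x4, takes a point from camera to tool coordinates, whose origin is the TCP and whose axes are the flange's). Camera axes: x right, y up, looking along -z (the intrinsics and any distortion apply to the point x, -y, -z); pixel columns grow to the right and rows downward; lengths in m; the calibration is good to about 2 mm. A picture is of the moment at which its call begins: read the wrist's pose just before it. calibration takes no time and is no camera call.
A pose or a line that the arm cannot do raises robot.PlanningError and nothing moves.
- robot.close_job(): hands the job in; it is judged then, once.
The state is a dict: "time_s": time; "joint_positions": joint angles; "dq": joint speeds; "joint_torque": joint torques, N m; "tool_pos": TCP position; "eef_rot": TCP orientation; "contact_force": force on the tool from outside, world axes, zero at the start; "torque": the same for the moment, N m; "finger_gap": opening from 0.0 (shut) to 1.0 (fully open); "gripper_force": force on a finger pad.
Only numpy, scipy, OpenCV 4.12 (cv2) and the standard library are available. Lean on these libraries where they do the work, as an engineer would, in place of code of your own. Each camera call takes 0.05 s, during which the arm holds its last target. There are 200 camera calls.

### The job

Zero the microtome: take the steel straightedge from its wooden cradle, lay it gently across the two rails over the resin block and let go, then press down its left end and after that its right end, each over its rail, to feel it rock on the block. Then pull up the spring plunger of the feed lever, swing the lever clockwise (seen from above) to the first hole at which the block no longer stands above the rails, let the pin snap fully home, and press the left and then the right end of the straightedge on the rails again to prove that it no longer rocks. Finally put the straightedge back into its cradle, and leave the glassware and the other things round about where they are.

Things in the scene. Friction and masses are not known exactly. Their poses are not given: they have to be found in the camera images.
- straightedge: steel straightedge: plain bar of I-section, 190 mm long (its x), 18 mm wide over the flanges (y), 28 mm high (z), 0.3 to 0.6 kg. Origin: centre of its underside. Both ends and both faces are alike. It starts lying in the cradle.
- cradle: wooden cradle of the straightedge, fixed: foot 150x56x10 mm with two saddles, 14 mm wide, at x = -56 and +56 mm, each with an open slot 29 mm wide, its floor 28 mm and its cheeks 46 mm above the bench. Origin: on the bench under its centre; the straightedge lies along x, centred, its underside at z = 28 mm, either way round.
- microtome: table microtome, bolted down: round grey foot 164 mm wide, 14 mm high, with a steel column, and on its left a flat index sector (also 14 mm high, reaching 132 mm from the column axis) with five holes on a 118 mm radius, 15 degrees apart. Origin: on the bench on the column axis; x points away from the robot, y left, z up, turned at most 0.35 rad.
- microtome_table: round steel table on the column, 186 mm wide, fixed. On it two steel rails, 74 mm along x, 16 mm along y, 8 mm high, at y = +78 mm (left) and -78 mm (right); the straightedge is laid along y over both. Origin: on the column axis, level with the rails' tops (132 to 136 mm above the bench); axes as the microtome's.
- block_top (a point): centre of the top of the resin block (32 mm along x, 30 mm along y) that stands up through the middle of the table. It starts 1.6 to 4.6 mm above the rails' tops, so a straightedge laid over it rocks: pressed at one end, it bears on that rail's outer edge and on the block's near edge.
- lever (a joint): feed lever's angle about the column, rad: 0 in the hole where it starts (pointing left and a little to the front, 115 degrees left of the microtome's +x), growing clockwise seen from above (away from the robot). Holes at -0.262, 0, 0.262, 0.524, 0.785; each hole clockwise lowers the block 2.5 mm. Locked unless the plunger is pulled; then it turns easily. 20 mm wide, top 26 mm above the bench.
- plunger (a joint): travel of the upright spring plunger at the lever's end, m: 0 with its pin home in a hole, at most 0.015 pulled up. The 9 mm round-ended pin is clear of the hole above 0.009; the spring pulls down with 3.5 N at rest, 8.5 N at 0.014. Let go within 2 mm of a hole, the pin slips in.
- plunger_knob (a point): middle of the plunger's black knob, an upright cylinder 22 mm thick and 23 mm high, 118 mm from the column axis, 47 mm above the bench when home. The table overhangs close by (rim 93 mm from the axis, underside about 115 mm up), so a wide gripper must lean outwards some 30 degrees, gripping the knob along the circle.
- magnifier_head (a point): obstacle, fixed: centre of the underside of the ring magnifier's head (about 250 mm along x, 290 mm along y, 120 mm high) over the right of the bench. Its arm runs from there, 330 to 360 mm up, to the bench's back left. Also fixed: a microscope below it to its left, and a swan-neck lamp that arches up to 230 mm high from the front edge (x 0.28, y 0.12) to (x 0.52, y -0.12).
- wash_bottle: bystander, loose: white wash bottle with a red cap and bent spout, 59x88x178 mm. Origin: centre of its underside.
- beaker_1: bystander, loose: empty glass beaker, 60 mm wide, 70 mm high. Origin: centre of its underside.
- glass_jar: bystander, loose: wide glass jar with a blue filling, 72 mm wide, 130 mm high. Origin: centre of its underside.
- petri_dish_1: bystander, loose: glass petri dish with pale agar, 100 mm wide, 18 mm high. Origin: centre of its underside.
- vial_1: bystander, loose: glass vial with a blue cap, 25 mm wide, 79 mm high. Origin: centre of its underside.
- forceps_1: bystander, loose: fine steel forceps lying flat, 15x132x7 mm. Origin: centre of its underside.

How it is judged (in metres and radians):
On the way, in this order (a step that is already met when the one before it is completed fails the run):
1. the straightedge lies across both rails over the block, let go (x of straightedge in the frame of microtome_table between -0.026 and 0.026 m and y of straightedge in the frame of microtome_table between -0.025 and 0.025 m and z of straightedge in the frame of microtome_table between -0.003 and 0.009 m and angle between the x axis of straightedge and the y axis of microtome_table, either way round below 0.2 rad and contact force between the fingers and straightedge below 0.1 N and linear speed of straightedge below 0.02 m/s), for 0.2 s.
2. its left end is pressed down and it rocks over to the left (x of straightedge in the frame of microtome_table between -0.026 and 0.026 m and y of straightedge in the frame of microtome_table between -0.025 and 0.025 m and z of straightedge in the frame of microtome_table between -0.003 and 0.009 m and angle between the x axis of straightedge and the y axis of microtome_table, either way round below 0.2 rad and contact force between the fingers and straightedge above 2 N and y of the grasp point in the frame of microtome_table above 0.05 m and angle between straightedge's own z axis and vertical above 0.012 rad), for 0.1 s.
3. its right end is pressed down and it rocks over to the right (x of straightedge in the frame of microtome_table between -0.026 and 0.026 m and y of straightedge in the frame of microtome_table between -0.025 and 0.025 m and z of straightedge in the frame of microtome_table between -0.003 and 0.009 m and angle between the x axis of straightedge and the y axis of microtome_table, either way round below 0.2 rad and contact force between the fingers and straightedge above 2 N and y of the grasp point in the frame of microtome_table below -0.05 m and angle between straightedge's own z axis and vertical above 0.012 rad), for 0.1 s.
4. the block is lowered to the rails and the plunger's pin is home in a hole (z of block_top in the frame of microtome_table between -0.0028 and 0.0009 m and value of joint plunger below 0.002 m), for 0.2 s.
5. its left end is pressed on the rail again and it does not rock (all of step 4 and x of straightedge in the frame of microtome_table between -0.026 and 0.026 m and y of straightedge in the frame of microtome_table between -0.025 and 0.025 m and z of straightedge in the frame of microtome_table between -0.003 and 0.009 m and angle between the x axis of straightedge and the y axis of microtome_table, either way round below 0.2 rad and contact force between the fingers and straightedge above 2 N and y of the grasp point in the frame of microtome_table above 0.05 m and angle between straightedge's own z axis and vertical below 0.02 rad), for 0.1 s.
6. its right end is pressed on the rail again and it does not rock (all of step 4 and x of straightedge in the frame of microtome_table between -0.026 and 0.026 m and y of straightedge in the frame of microtome_table between -0.025 and 0.025 m and z of straightedge in the frame of microtome_table between -0.003 and 0.009 m and angle between the x axis of straightedge and the y axis of microtome_table, either way round below 0.2 rad and contact force between the fingers and straightedge above 2 N and y of the grasp point in the frame of microtome_table below -0.05 m and angle between straightedge's own z axis and vertical below 0.02 rad), for 0.1 s.
At the end, for the whole second after the job is handed in: the straightedge lies down in the slots of both saddles of its cradle (within 30 mm along it, 9 mm across, its underside 24 to 33 mm above the bench), at rest; the block's top is no more than 0.9 mm above and 2.8 mm below the rails' tops; the plunger's pin is home in a hole (joint below 2 mm) (all of step 4 and x of straightedge in the frame of cradle between -0.03 and 0.03 m and y of straightedge in the frame of cradle between -0.009 and 0.009 m and z of straightedge in the frame of cradle between 0.024 and 0.033 m and angle between straightedge's own z axis and vertical below 0.06 rad and angle between the x axis of straightedge and the x axis of cradle, either way round below 0.12 rad and linear speed of straightedge below 0.01 m/s); the robot touches nothing.
It fails at once if a bystander (bottle, beaker, jar, dish, vial or forceps) is pushed more than 20 mm (distance of any of wash_bottle, beaker_1, glass_jar, petri_dish_1, vial_1, forceps_1 from where it was at the start of the episode above 0.02 m).
It fails at once if the bottle, beaker, jar or vial is knocked over (angle between any of wash_bottle, beaker_1, glass_jar, vial_1's own z axis and vertical above 0.5 rad).
It fails at once if the straightedge is dropped or thrown (over 0.5 m/s while not held) (contact force between the fingers and straightedge below 0.1 N and linear speed of straightedge above 0.5 m/s).
It also fails if it takes over 72 s, if anything falls off the work surface, if the arm or the gripper's body presses on something with over 40 N, if the wrist force passes 120 N, or if a joint passes its speed limit or range.

## Working session

There is one attempt and no reset: what is moved stays moved. The work goes in short steps, each a Python script; the robot and the scene stay as the last script left them, time stands still between calls to the robot, and variables do not carry over. Pictures are saved under pics/ and viewed, at most 10 in all, crops included, and the job is handed in when it is done.

```bash
mkdir -p pics; ls; python3 - <<'E'
from station import robot
import cv2,json,numpy as np
np.set_printoptions(precision=4,suppress=True)
for n in("scene","top"):
    im=robot.grab_frame(n); cv2.imwrite(f"pics/{n}0.png",im[:,:,::-1]); c=robot.calibration(n); print(n,c)
print(robot.calibration("wrist"),robot.sense())
E
```

```text
pics
station.py
scene {'mtx': array([[475.3252,   0.    , 318.9191],
       [  0.    , 475.3252, 201.8166],
       [  0.    ,   0.    ,   1.    ]]), 'extrinsics': array([[ 0.7384, -0.674 ,  0.0226, -0.4125],
       [ 0.3084,  0.3673,  0.8775, -0.3812],
       [-0.5997, -0.641 ,  0.479 , -1.3826],
       [ 0.    ,  0.    ,  0.    ,  1.    ]])}
top {'mtx': array([[469.2256,   0.    , 314.5246],
       [  0.    , 469.2256, 198.8429],
       [  0.    ,   0.    ,   1.    ]]), 'extrinsics': array([[-0.0282, -0.9996, -0.0034,  0.0098],
       [ 0.9838, -0.0283,  0.177 , -0.5921],
       [-0.1771,  0.0017,  0.9842, -1.7588],
       [ 0.    ,  0.    ,  0.    ,  1.    ]])}
{'mtx': array([[282.6235,   0.    , 318.1495],
       [  0.    , 282.6235, 202.3649],
       [  0.    ,   0.    ,   1.    ]]), 'T_tool_cam': array([[ 0.    ,  0.9545,  0.2982,  0.0758],
       [ 1.    , -0.0004,  0.0011, -0.0001],
       [ 0.0011,  0.2982, -0.9545, -0.1411],
       [ 0.    ,  0.    ,  0.    ,  1.    ]])} {'time_s': 0.1, 'joint_positions': array([71.6934, 17.8578,  0.8017, 86.6827, -0.2534, 75.5845, -1.5586]), 'dq': array([ 0.0129, -0.0811,  0.0537, -0.224 , -0.0125, -0.087 , -0.0164]), 'joint_torque': array([  0.001 , -38.0858,   0.1468, -23.1243,   0.0123,   0.008 ,
        -0.    ]), 'tool_pos': array([ 0.1507, -0.5283,  0.2303]), 'eef_rot': array([-179.8768,    0.0039,   15.9212]), 'contact_force': array([-1.2539, -0.1785, -0.391 ]), 'torque': array([ 0.0169, -0.0126, -0.0118]), 'gripper_force': 0.0, 'finger_gap': 0.9991018314635576}
```

View pictures.

View pics/top0.png

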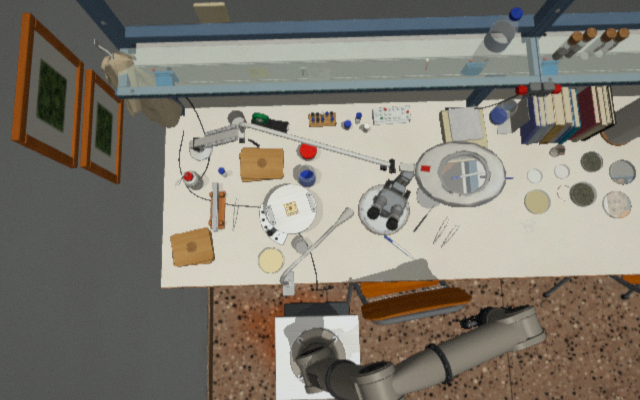

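View pics/scene0.png

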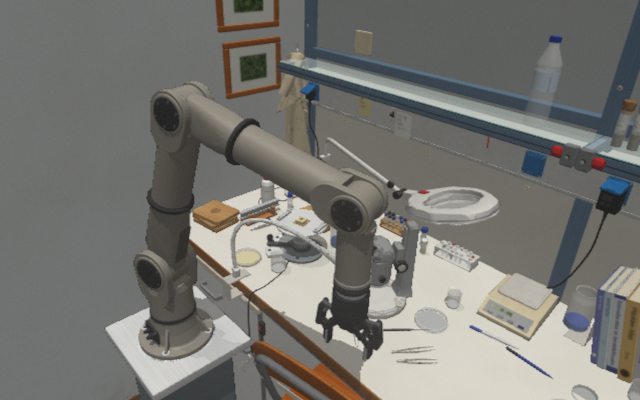

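```bash
cat > h.py <<'E'
import numpy as np, cv2
from scipy.spatial.transform import Rotation as R
np.set_printoptions(precision=4,suppress=True)
def ray(robot,n,uv,Twc=None):
    c=robot.calibration(n); K=c["mtx"]
    if Twc is None: Twc=np.linalg.inv(c["extrinsics"])
    d=np.array([(uv[0]-K[0,2])/K[0,0],-(uv[1]-K[1,2])/K[1,1],-1.])
    return Twc[:3,3],Twc[:3,:3]@d
def onz(robot,n,uv,z,Twc=None):
    o,d=ray(robot,n,uv,Twc); return o+d*(z-o[2])/d[2]
def proj(robot,n,p,Twc=None):
    c=robot.calibration(n); K=c["mtx"]
    E=c["extrinsics"] if Twc is None else np.linalg.inv(Twc)
    q=E[:3,:3]@p+E[:3,3]; return np.array([K[0,2]+K[0,0]*q[0]/-q[2],K[1,2]-K[1,1]*q[1]/-q[2]])
def wristT(robot,s):
    T=np.eye(4);T[:3,:3]=R.from_euler("xyz",s["eef_rot"],degrees=True).as_matrix();T[:3,3]=s["tool_pos"]
    return T@robot.calibration("wrist")["T_tool_cam"]
E
python3 - <<'E'
import cv2
im=cv2.imread("pics/top0.png")[165:275,165:325]
cv2.imwrite("pics/topc.png",cv2.resize(im,None,fx=5,fy=5,interpolation=cv2.INTER_CUBIC))
from station import robot; from h import *
for uv,z in [((290,209),.134),((217,205),.056),((460,175),.35),((385,205),.2),((270,240),.02),((300,243),.05),((300,245),.03),((350,210),.2),((243,125),.34),((390,166),.34)]: print(uv,z,onz(robot,"top",uv,z))
E
```

```text
(290, 209) 0.134 [0.5422 0.0841 0.134 ]
(217, 205) 0.056 [0.5783 0.3687 0.056 ]
(460, 175) 0.35 [ 0.6036 -0.4805  0.35  ]
(385, 205) 0.2 [ 0.5364 -0.255   0.2   ]
(270, 240) 0.02 [0.4411 0.1698 0.02  ]
(300, 243) 0.05 [0.4236 0.053  0.05  ]
(300, 245) 0.03 [0.4177 0.0538 0.03  ]
(350, 210) 0.2 [ 0.5221 -0.1307  0.2   ]
(243, 125) 0.34 [0.7974 0.2248 0.34  ]
(390, 166) 0.34 [ 0.6427 -0.257   0.34  ]
```

View pics/topc.png

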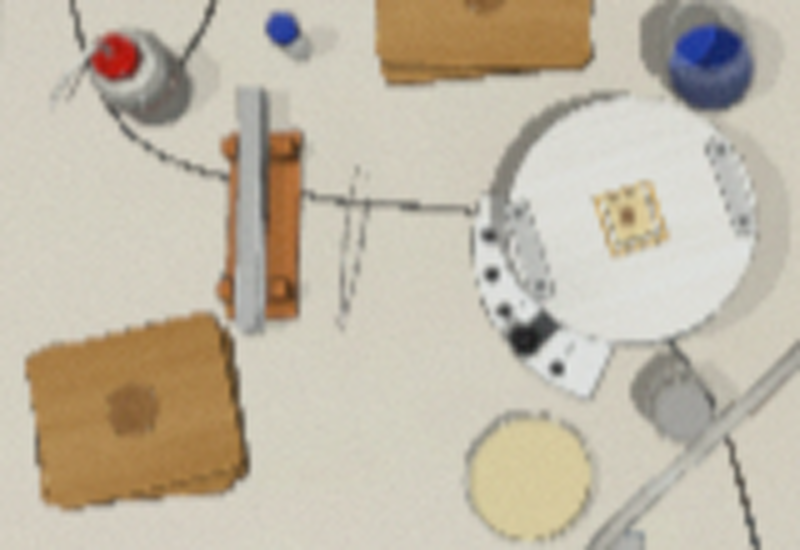

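The top view shows the microtome table centred near px (290,209), turned about 17° left. The lever knob is at about (270,233), and the straightedge lies in its cradle along world x at about (217,205). The petri dish (271,260), beaker (300,245) and jar (307,178) stand round the table. Next I take wrist views from above.

```bash
python3 - <<'E'
from station import robot; from h import *
def t(): return robot.sense()["time_s"]
a=np.radians(-74)
for r in (.40,.42,.45):
  print(r,robot.inverse_kinematics([r*np.cos(a),r*np.sin(a),.40],[180,0,16]))
q=robot.inverse_kinematics([.42*np.cos(a),.42*np.sin(a),.40],[180,0,16])
robot.move_j(q); print(t())
def go(p,o):
    print(robot.inverse_kinematics(p,o)); robot.move_to(p,o); print(t())
go([.42,.09,.40],[180,0,105])
go([.50,.13,.30],[180,0,107])
for i,(p,o) in enumerate([(None,None),([.57,.33,.20],[180,0,180])]):
    if p: go(p,o)
    robot.pause(.3)
    s=robot.sense(); im=robot.grab_frame("wrist"); cv2.imwrite(f"pics/w{i}.png",im[:,:,::-1])
    np.save(f"T{i}.npy",wristT(robot,s)); print(s["tool_pos"],s["eef_rot"],s["time_s"],s["contact_force"])
E
```

```text
0.4 [71.0945 -1.9617  0.4433 86.1577  0.0153 95.8039 -2.461 ]
0.42 [71.1198  0.4544  0.5591 83.778  -0.0045 95.7677 -2.3215]
0.45 [71.1597  4.1017  0.7308 79.9661 -0.0526 95.9326 -2.1168]
0.9583
[ 47.1897   7.4998 -68.9326  80.8899   7.0394  96.3528  -5.7945]
3.0417
[ 31.2659  24.9184 -68.856   82.4651  23.1513  88.181  -19.416 ]
3.6417
[0.5003 0.1295 0.3016] [179.8439   0.0974 106.915 ] 3.9417 [0.4759 0.6953 0.3524]
[  2.1598  48.7324 -70.7057  68.5081  45.191   90.6051  30.7269]
4.925
[0.5708 0.3288 0.2011] [-179.997     0.1032  179.8546] 5.225 [-0.4132 -0.2034 -0.3323]
```

View pics/w0.png

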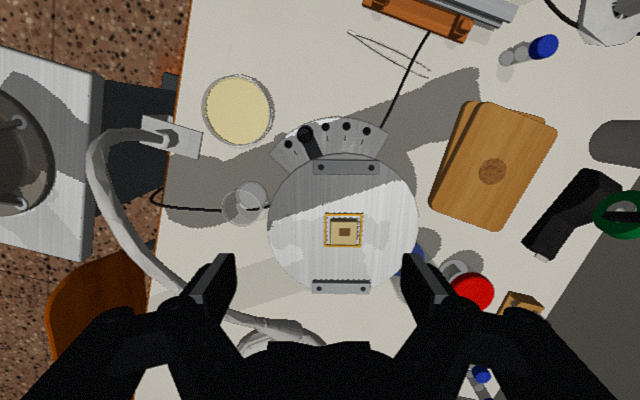

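View pics/w1.png

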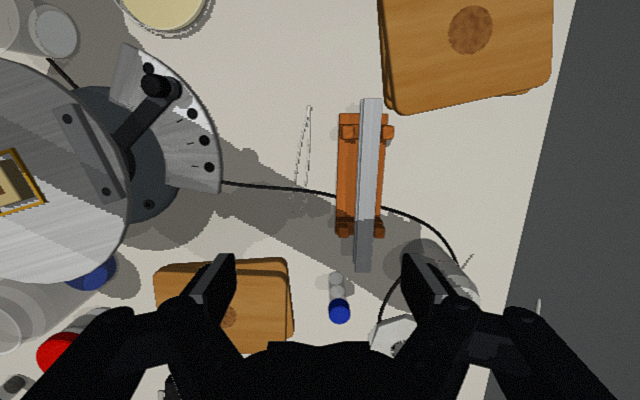

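w0 shows the rails at about (346,167) and (341,287), the block at (343,230) and the knob at (305,133). w1 shows the bar from (371,98) to (363,271) and the knob at (155,82). Now I refine these and check them against the sizes given.

```bash
python3 - <<'E'
from station import robot; from h import *
T0,T1=np.load("T0.npy"),np.load("T1.npy")
W=lambda uv,z,T:onz(robot,"wrist",uv,z,T)
im=cv2.imread("pics/w0.png"); im1=cv2.imread("pics/w1.png")
# knob: darkest blob
for im_,T,(cx,cy) in ((im,T0,(305,133)),(im1,T1,(155,82))):
    g=im_.max(2); m=np.zeros_like(g); m[cy-25:cy+25,cx-25:cx+25]=g[cy-25:cy+25,cx-25:cx+25]<28
    m=cv2.morphologyEx(m,cv2.MORPH_OPEN,np.ones((5,5),np.uint8))
    n,l,st,ce=cv2.connectedComponentsWithStats(m); print("knob",st[1:],ce[1:])
for uv,T in (((305,133),T0),((155,82),T1)): print(W(uv,.0585,T))
print("rails",L:=W((346.5,167.5),.134,T0),Rr:=W((341.5,287),.134,T0),np.linalg.norm(L-Rr),(L+Rr)/2,np.degrees(np.arctan2(*(L-Rr)[[1,0]]))-90)
print("rail corners",[W(u,.134,T0) for u in((313,162),(379,162),(379,174),(313,174))])
b=cv2.inRange(cv2.cvtColor(im,cv2.COLOR_BGR2HSV),(15,60,60),(35,255,255)); mm=np.zeros_like(b); mm[200:260,310:375]=b[200:260,310:375]
r=cv2.minAreaRect(cv2.findNonZero(mm)); print("block",r,W(r[0],.137,T0))
hs=cv2.cvtColor(im1,cv2.COLOR_BGR2HSV)
for y in (110,140,180,220,255): print(y,im1[y,345:395,:].mean(1).astype(int).tolist())
for s in [((362,98),(383,98),(371.5,271),(355,271))]:
  P=np.array([W(u,.056,T1) for u in s]); print(P,np.linalg.norm(P[0]-P[3]),np.linalg.norm(P[0]-P[1]),P.mean(0))
E
```

```text
knob [[300 132  13  11 112]
 [286 142   5   5  25]] [[306.0893 137.125 ]
 [288.     144.    ]]
knob [[145  65   8   7  48]
 [142  75  29  23 408]] [[148.5208  68.0833]
 [157.902   87.2819]]
[0.4687 0.1747 0.0585]
[0.4656 0.1781 0.0585]
rails [0.5243 0.158  0.134 ] [0.567  0.0118 0.134 ] 0.15228603846850006 [0.5457 0.0849 0.134 ] 16.260317514694748
rail corners [array([0.4873, 0.1531, 0.134 ]), array([0.5565, 0.1741, 0.134 ]), array([0.5612, 0.1615, 0.134 ]), array([0.4911, 0.1403, 0.134 ])]
block ((343.0, 230.0), (34.0, 38.0), 90.0) [0.5435 0.0873 0.137 ]
110 [185, 167, 165, 168, 171, 169, 167, 167, 167, 170, 171, 169, 172, 168, 140, 103, 148, 119, 98, 168, 164, 169, 168, 169, 168, 172, 170, 172, 166, 162, 165, 168, 170, 168, 163, 167, 163, 166, 184, 186, 188, 190, 187, 191, 187, 188, 193, 190, 164, 81]
140 [52, 56, 53, 45, 47, 43, 44, 44, 47, 44, 68, 90, 80, 97, 129, 129, 106, 134, 171, 165, 163, 165, 166, 165, 172, 171, 166, 163, 164, 167, 165, 158, 163, 169, 149, 58, 42, 49, 51, 44, 53, 79, 108, 108, 108, 108, 146, 186, 189, 186]
180 [89, 90, 89, 88, 87, 88, 85, 85, 93, 84, 84, 93, 127, 126, 105, 143, 164, 161, 161, 161, 163, 164, 161, 164, 166, 158, 158, 160, 159, 158, 165, 142, 82, 85, 86, 91, 82, 109, 166, 189, 183, 184, 186, 181, 185, 187, 184, 182, 186, 186]
220 [25, 24, 22, 22, 25, 19, 27, 19, 25, 65, 114, 123, 87, 84, 95, 96, 118, 155, 131, 91, 87, 92, 88, 90, 86, 91, 91, 95, 79, 54, 20, 28, 24, 27, 22, 20, 38, 82, 109, 108, 106, 109, 107, 108, 104, 107, 106, 110, 105, 111]
255 [98, 95, 89, 97, 98, 96, 100, 78, 54, 75, 67, 78, 96, 88, 91, 93, 85, 96, 94, 91, 89, 92, 86, 86, 94, 90, 86, 94, 111, 108, 108, 107, 105, 106, 108, 105, 107, 107, 111, 103, 102, 105, 92, 85, 93, 88, 94, 91, 85, 90]
[[0.4799 0.371  0.056 ]
 [0.4799 0.391  0.056 ]
 [0.6667 0.3902 0.056 ]
 [0.6666 0.3712 0.056 ]] 0.18669146270941755 0.01996881016277787 [0.5733 0.3808 0.056 ]
```

```bash
python3 - <<'E'
import cv2,numpy as np
a=cv2.resize(cv2.imread("pics/w0.png")[105:305,250:430],None,fx=2.9,fy=2.9,interpolation=cv2.INTER_CUBIC)
b=cv2.resize(cv2.imread("pics/w1.png")[85:280,330:400],None,fx=2.97,fy=2.97,interpolation=cv2.INTER_CUBIC)[:580]
a=a[:579];b=b[:579]
cv2.imwrite("pics/crop.png",np.hstack([a,b[:, :800-a.shape[1]]])); print(a.shape,b.shape)
E
```

```text
(579, 522, 3) (579, 208, 3)
```

View pics/crop.png

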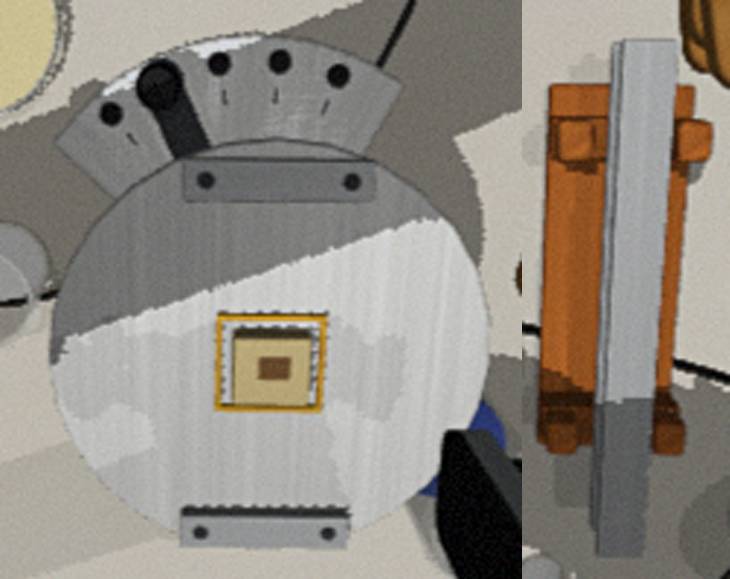

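```bash
cat >> h.py <<'E'
import json
def dn(yaw): return [180,0,yaw]
def st(robot,m=""):
    s=robot.sense(); print(m,"t",round(s["time_s"],2),s["tool_pos"],s["eef_rot"],"F",s["contact_force"],"g",round(s["finger_gap"],3),round(s["gripper_force"],1)); return s
E
python3 - <<'E'
from station import robot; from h import *
T0,T1=np.load("T0.npy"),np.load("T1.npy")
W=lambda uv,z,T:onz(robot,"wrist",uv,z,T)
A,B=W((373,98.5),.056,T1),W((363.2,272),.056,T1)
L,Rr=W((346.6,167.6),.134,T0),W((341.2,288.5),.134,T0)
c=(A+B)/2; yb=np.degrees(np.arctan2(*(B-A)[[1,0]]))
m=(L+Rr)/2; ym=np.degrees(np.arctan2(*(L-Rr)[[1,0]]))-90
print("bar",c,np.linalg.norm(A-B),yb,"mic",m,np.linalg.norm(L-Rr),ym)
kn=m[:2]+.118*np.array([np.cos(np.radians(115+ym)),np.sin(np.radians(115+ym))]); print("knob",kn,W((305,134),.0585,T0),W((155,82),.0585,T1))
json.dump(dict(bar=c.tolist(),yb=yb,mic=m.tolist(),ym=ym),open("m.json","w"))
robot.move_j([-35.5,.45,.56,83.78,0,95.77,55]); st(robot)
p=[c[0],c[1],.12]
for y in (180+yb,yb): print(robot.inverse_kinematics(p,dn(y)))
for y in (90+ym,ym-90): print(robot.inverse_kinematics([m[0],m[1],.2],dn(y)))
th=np.radians(115+ym)
for k in (0,1,2):
  a=th-k*.2618; r=np.array([np.cos(a),np.sin(a),0]); z=-.5*r-np.array([0,0,.866])
  for sg in(1,-1):
    x=sg*(.866*r-np.array([0,0,.5])); y=np.cross(z,x)
    o=R.from_matrix(np.c_[x,y,z]).as_euler("xyz",degrees=True); pp=np.r_[m[:2],0]+.118*r+[0,0,.047]+.019*z
    print(k,sg,o,robot.inverse_kinematics(pp,o))
E
```

```text
bar [0.5742 0.3811 0.056 ] 0.18755691379538095 -0.24838141360360785 mic [0.5459 0.0837 0.134 ] 0.15437455627363741 16.10625719157933
knob [0.4683 0.1726] [0.469  0.1735 0.0585] [0.4656 0.1781 0.0585]
 t 6.47 [0.3534 0.2271 0.3989] [-179.9226   -0.0853 -179.9578] F [ 0.606   0.2245 -0.5257] g 1.001 0.0
[-35.7759  38.3175   1.3699  70.6897  -0.8983  71.0029  55.343 ]
[-66.4739  51.9298  64.2299  72.249  -45.7093  82.0692 -96.7305]
[-21.4813  19.3141  14.554   89.671   -5.0235  71.6567   9.9765]
[ 30.8097  31.306  -61.6598  87.6408  27.8977  77.8026 162.7961]
0 1 [-180.       30.0007  131.1063] [-38.4405  26.1727  -5.1436 115.6635  44.8202  49.1977 -35.3056]
0 -1 [180.     -30.0007 -48.8937] [-38.9209  26.1454  -4.5482 115.6822  44.5567  49.0219 144.9118]
1 1 [-180.       30.0007  116.1062] [-39.3251  32.4393  -2.6926 103.9976  36.3061  58.2542 -39.1377]
1 -1 [180.     -30.0007 -63.8938] [-38.8127  32.4641  -3.3776 103.9762  36.6631  58.4486 140.5757]
2 1 [180.      30.0007 101.1062] [-39.7648  38.7007   1.7145  92.0274  27.7828  66.6536 -42.306 ]
2 -1 [180.     -30.0007 -78.8938] [-37.6195  38.7426  -1.4347  91.929   29.6273  67.4308 136.2732]
```

```bash
python3 - <<'E'
from station import robot; from h import *
M=json.load(open("m.json")); c=M["bar"]; o=dn(180+M["yb"])
robot.gripper_to(.5)
robot.move_to([c[0],c[1],.11],o)
print(robot.line_to([c[0],c[1],.0315],velocity=.1,f_stop=8)); st(robot,"low")
robot.gripper_to(0,60); s=st(robot,"grip")
M["pick"]=s["tool_pos"].tolist(); M["pickrot"]=s["eef_rot"].tolist(); json.dump(M,open("m.json","w"))
robot.line_to([c[0],c[1],.13],velocity=.12); st(robot,"up")
im=robot.grab_frame("wrist"); cv2.imwrite("pics/grip.png",im[:,:,::-1])
E
```

```text
False
low t 9.36 [0.5748 0.3815 0.0324] [179.9393   0.0861 179.7498] F [-0.4244 -0.3161  1.023 ] g 0.499 0.0
grip t 9.71 [0.5749 0.3815 0.0328] [179.9372   0.1027 179.7478] F [-0.3845 -0.1797  4.5113] g 0.198 59.0
up t 10.68 [0.5733 0.3805 0.1285] [-179.9056   -0.1372  179.7512] F [ 0.2019  0.0814 -3.8146] g 0.196 58.5
```

View pics/grip.png

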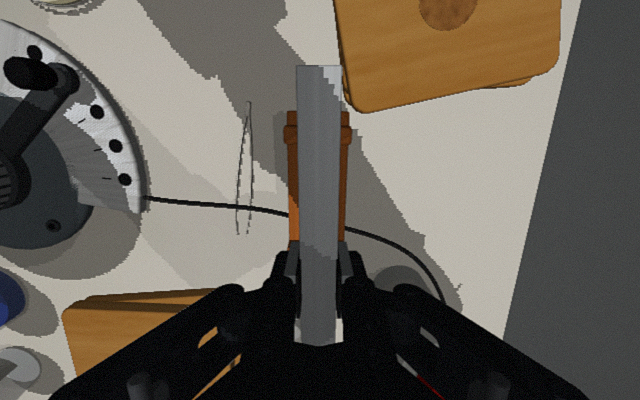

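The bar is held level and square between the pads. Its near end is at about (317,66).

```bash
python3 - <<'E'
from station import robot; from h import *
M=json.load(open("m.json")); m=np.array(M["mic"]); ym=M["ym"]
s=robot.sense(); T=wristT(robot,s)
e=onz(robot,"wrist",(317.5,66),.1517,T); off=s["tool_pos"]-(e+[.095,0,0]); print("end",e,"tcp-barcentre",off)
d=np.clip(off[0],-.006,.006) # tool ahead of bar centre along world x (cradle)
robot.line_to([.56,.36,.22],velocity=.25)
# bar's world +x at cradle -> rotated by (90+ym)-(180+yb)
a=np.radians(90+ym-180-M["yb"]); u=np.array([np.cos(a),np.sin(a)])
p=m[:2]+d*u; M["d"]=float(d); M["place"]=p.tolist()
robot.move_to([p[0],p[1],.20],dn(90+ym)); st(robot,"over")
robot.line_to([p[0],p[1],.155],velocity=.1); robot.pause(.2); st(robot,"pre")
print(robot.line_to([p[0],p[1],.130],velocity=.025,f_stop=3)); s=st(robot,"contact")
M["placez"]=float(s["tool_pos"][2]); json.dump(M,open("m.json","w"))
im=robot.grab_frame("wrist"); cv2.imwrite("pics/place.png",im[:,:,::-1])
im=robot.grab_frame("scene"); cv2.imwrite("pics/place_s.png",im[:,:,::-1])
E
```

```text
end [0.4791 0.3808 0.1517] tcp-barcentre [-0.0009 -0.0003 -0.0234]
over t 12.33 [0.5454 0.0872 0.199 ] [-179.9424   -0.1052  106.3398] F [-0.4353  1.0608 -3.6359] g 0.194 58.6
pre t 13.13 [0.5464 0.0847 0.156 ] [179.8835   0.0093 106.1138] F [ 0.3375  0.6766 -3.955 ] g 0.193 58.6
True
contact t 13.75 [0.5456 0.0846 0.1416] [-179.9918   -0.0102  106.1064] F [-1.4013  0.5351  3.7522] g 0.194 59.4
```

```bash
python3 - <<'E'
from station import robot; from h import *
M=json.load(open("m.json")); p=np.array(M["place"]); ym=np.radians(M["ym"])
robot.gripper_to(.4); robot.pause(.3); st(robot,"open")
robot.line_to([p[0],p[1],.20],velocity=.12)
robot.gripper_to(0,40)
yv=np.array([-np.sin(ym),np.cos(ym)])
s=robot.sense(); im=robot.grab_frame("wrist"); cv2.imwrite("pics/rel.png",im[:,:,::-1]); np.save("Trel.npy",wristT(robot,s))
im=robot.grab_frame("scene"); cv2.imwrite("pics/rel_s.png",im[:,:,::-1]); st(robot)
E
python3 -c "
import cv2,numpy as np
a=cv2.imread('pics/rel.png'); b=cv2.imread('pics/rel_s.png')[180:290,200:360]
b=cv2.resize(b,(580,400),interpolation=cv2.INTER_CUBIC)[:, :400]
cv2.imwrite('pics/rel_v.png',np.hstack([a[:,120:520],b]))"
```

```text
open t 14.47 [0.5439 0.0844 0.1397] [-179.7431   -0.0246  106.1064] F [-0.3574 -0.8598  0.5468] g 0.397 0.0
 t 15.64 [0.5456 0.0846 0.1999] [-179.743    -0.0245  106.1099] F [ 0.0731  0.2657 -0.1083] g -0.0 0.0
```

View pics/rel_v.png

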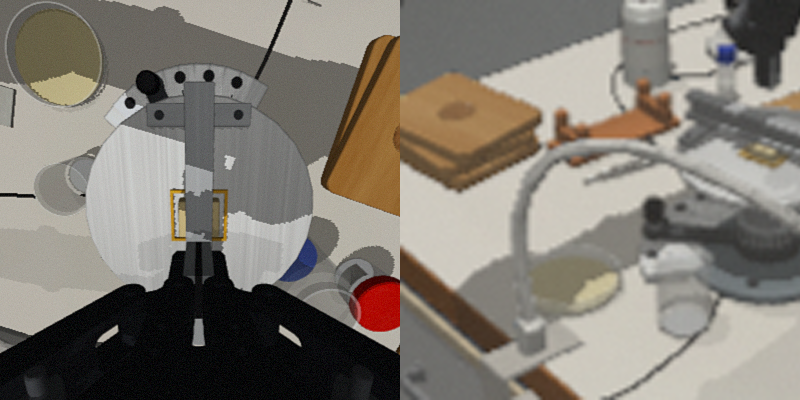

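The bar lies centred over both rails and the block, and is let go. I press the middle for the block height, then the left and right ends for the rail height.

```bash
cat >> h.py <<'E'
def press(robot,y,hold=.3,f=8):
    M=json.load(open("m.json")); m=np.array(M["mic"])[:2]; ym=np.radians(M["ym"])
    p=m+y*np.array([-np.sin(ym),np.cos(ym)])
    robot.line_to([*p,.182],dn(90+M["ym"]),velocity=.2); robot.pause(.15)
    hit=robot.line_to([*p,.150],velocity=.035,f_stop=f); robot.pause(hold)
    s=st(robot,f"press {y} {hit}"); return s,p
E
python3 - <<'E'
from station import robot; from h import *
for y in (0.,.076,-.076):
    s,p=press(robot,y)
    im=robot.grab_frame("wrist"); cv2.imwrite(f"pics/p{y}.png",im[:,:,::-1])
    im=robot.grab_frame("scene"); cv2.imwrite(f"pics/s{y}.png",im[:,:,::-1])
    robot.line_to([*p,.185],velocity=.12)
E
```

```text
press 0.0 True t 16.92 [0.5461 0.0838 0.165 ] [179.9609   0.001  106.1094] F [0.6593 0.3963 4.9595] g 0.002 2.6
press 0.076 True t 18.95 [0.5249 0.157  0.1621] [179.9633  -0.0324 106.1169] F [-1.4724 -0.9049  4.8532] g 0.0 2.7
press -0.076 True t 21.38 [0.5672 0.0104 0.1623] [179.9716   0.0327 106.1069] F [-0.5843  0.3088  6.7846] g -0.001 2.6
```

Block top minus rails is about 2.8–3.3 mm, so two holes clockwise are needed. The block then sits about 1.8 mm below the rails, whereas one hole would leave it proud. Now the plunger.

```bash
cat >> h.py <<'E'
def kn(M,ang,up=0.,back=0.,c=None):
    """TCP pose for holding the knob at lever angle ang (deg, clockwise), leaning 30 deg outwards"""
    a=np.radians(115+M["ym"]-ang); r=np.array([np.cos(a),np.sin(a),0])
    z=-.5*r-np.array([0,0,3**.5/2]); x=3**.5/2*r-np.array([0,0,.5]); y=np.cross(z,x)
    p=np.r_[M["mic"][:2],.049+up]+.118*r+(.019-back)*z
    return p,R.from_matrix(np.c_[x,y,z]).as_euler("xyz",degrees=True)
E
python3 - <<'E'
from station import robot; from h import *
M=json.load(open("m.json"))
t=robot.sense()["tool_pos"]; robot.line_to([t[0]-.03,t[1]+.06,.26],velocity=.3)
robot.gripper_to(.6)
robot.move_to(*kn(M,0,back=.22)); st(robot,"wp")
robot.line_to(*kn(M,0,back=.08),velocity=.25); robot.pause(.2)
s=robot.sense(); im=robot.grab_frame("wrist"); cv2.imwrite("pics/kn.png",im[:,:,::-1]); np.save("Tk.npy",wristT(robot,s)); st(robot)
print("knob expected px",proj(robot,"wrist",np.r_[kn(M,0)[0][:2],0]+0,wristT(robot,s)))
E
```

```text
wp t 23.77 [0.4038 0.2467 0.2237] [179.9509  30.0574 130.8518] F [ 0.7612 -0.4422 -0.0911] g 0.601 0.0
 t 24.73 [0.4487 0.1971 0.1029] [179.8115  29.9587 131.0778] F [-0.2002 -1.0175  0.3599] g 0.601 0.0
knob expected px [316.2708 184.4555]
```

View pics/kn.png

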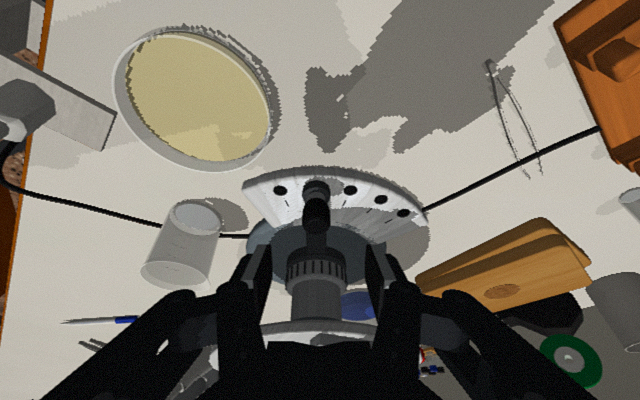

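```bash
python3 - <<'E'
from station import robot; from h import *
M=json.load(open("m.json")); T=np.load("Tk.npy")
p,o=kn(M,0); z=R.from_euler("xyz",o,degrees=True).as_matrix()[:,2]; k=p-.019*z
for h in (0.0140,.026,.0355,.047,.0585): print(h,proj(robot,"wrist",np.r_[k[:2],h],T))
im=cv2.imread("pics/kn.png").max(2); print(im[172:240:2,317]); print([ (r,np.where(im[r,290:345]<45)[0][[0,-1]]+290) for r in (182,188,194,200,206,212,218,224) if (im[r,290:345]<45).any()])
E
```

```text
0.014 [316.2234 187.7245]
0.026 [316.2171 197.8884]
0.0355 [316.2117 206.4522]
0.047 [316.2049 217.4929]
0.0585 [316.1975 229.349 ]
[ 79  98 158  98  44  16  21  26  60  30  54  57  60   9  11  10   3  13
  11   6   9   9   9  18  22  21  17  16  17  27  12  28  35  27]
[(182, array([308, 323])), (188, array([304, 328])), (194, array([323, 329])), (200, array([308, 328])), (206, array([305, 327])), (212, array([303, 329])), (218, array([302, 329])), (224, array([303, 329]))]
```

The knob is centred at column 316 and spans rows 198–230, as predicted. I grip it and pull.

```bash
python3 - <<'E'
from station import robot; from h import *
M=json.load(open("m.json"))
print(robot.line_to(*kn(M,0),velocity=.12,f_stop=8)); st(robot,"at")
robot.gripper_to(0,70); robot.pause(.1); s=st(robot,"grip")
M["kpos"]=s["tool_pos"].tolist(); json.dump(M,open("m.json","w"))
print("target",kn(M,0)[0])
p,o=kn(M,0,up=.0135)
robot.line_to(p,o,velocity=.05); robot.pause(.2); st(robot,"pulled")
E
```

```text
False
at t 25.55 [0.4748 0.1663 0.0329] [179.9308  29.9844 131.1164] F [0.9569 0.1667 0.073 ] g 0.603 0.0
grip t 26.03 [0.4743 0.1661 0.0333] [179.9617  29.9926 131.1059] F [-3.2774  0.9787  5.6476] g 0.234 68.2
target [0.4746 0.1655 0.0325]
pulled t 26.65 [0.4742 0.166  0.0455] [-179.9863   29.9458  131.1428] F [-0.0093  0.9983 -8.7207] g 0.234 68.6
```

```bash
python3 - <<'E'
from station import robot; from h import *
M=json.load(open("m.json"))
for a in (7.5,15,22.5,30):
    robot.line_to(*kn(M,a,up=.0135),velocity=.06); s=st(robot,a)
robot.pause(.2); s=st(robot,"settled")
print("target",kn(M,30,up=.0135)[0])
v0=np.array(M["kpos"])+0; 
robot.line_to(*kn(M,30,up=.001),velocity=.04); robot.pause(.2); st(robot,"down")
E
```

```text
7.5 t 27.03 [0.4856 0.1746 0.0455] [-179.9782   29.9569  123.7007] F [ 0.4389  1.1327 -8.7492] g 0.232 68.9
15 t 27.42 [0.4978 0.1815 0.0457] [-179.9882   29.9558  116.2486] F [ 0.0884  3.815  -8.3988] g 0.231 69.0
22.5 t 27.8 [0.5108 0.1868 0.0458] [-179.978    29.9624  108.7583] F [ 0.6366  3.6124 -9.5745] g 0.229 69.1
30 t 28.18 [0.5246 0.1905 0.0458] [-179.9771   29.9674  101.2483] F [ 2.022   2.8285 -8.7792] g 0.229 69.1
settled t 28.38 [0.5244 0.1905 0.0461] [-179.9855   29.9714  101.2215] F [ 1.1344  2.7507 -8.3727] g 0.235 69.1
target [0.525  0.1902 0.046 ]
down t 29.05 [0.5249 0.1906 0.0336] [-179.9977   29.975   101.1171] F [-1.5788  5.8049 -3.2384] g 0.235 69.9
```

```bash
python3 - <<'E'
from station import robot; from h import *
M=json.load(open("m.json"))
robot.gripper_to(.6); robot.pause(.1); st(robot,"released")
robot.line_to(*kn(M,30,back=.08),velocity=.2); robot.pause(.2)
s=robot.sense(); im=robot.grab_frame("wrist"); cv2.imwrite("pics/kn2.png",im[:,:,::-1]); T=wristT(robot,s)
p,o=kn(M,30); z=R.from_euler("xyz",o,degrees=True).as_matrix()[:,2]; k=p-.019*z
for h in (.026,.0355,.047,.0585): print(h,proj(robot,"wrist",np.r_[k[:2],h],T))
g=im.max(2); print([(r,np.where(g[r,290:345]<45)[0][[0,-1]]+290) for r in range(176,232,4) if (g[r,290:345]<45).any()])
robot.line_to(*kn(M,30,back=.22),velocity=.3)
robot.gripper_to(0,40)
m=M["mic"]; a=np.radians(M["ym"]); q=np.array(m[:2])+.12*np.array([-np.sin(a),np.cos(a)])
robot.move_to([*q,.24],dn(90+M["ym"])); st(robot,"back")
E
python3 -c "
import cv2,numpy as np
a=[cv2.resize(cv2.imread(f'pics/{n}.png')[160:260,250:383],None,fx=3,fy=3) for n in('kn','kn2')]
cv2.imwrite('pics/kk.png',np.hstack(a))"
```

```text
released t 29.56 [0.5252 0.1894 0.0338] [179.9964  30.0546 101.0588] F [ 0.5777  0.0156 -0.222 ] g 0.602 0.0
0.026 [320.334  197.6814]
0.0355 [320.3653 206.415 ]
0.047 [320.4058 217.6849]
0.0585 [320.4493 229.7999]
[(180, array([319, 321])), (184, array([309, 330])), (188, array([307, 332])), (192, array([306, 333])), (196, array([328, 333])), (200, array([311, 331])), (204, array([309, 330])), (208, array([307, 332])), (212, array([306, 333])), (216, array([306, 333])), (220, array([306, 333])), (224, array([306, 333])), (228, array([297, 340]))]
back t 32.06 [0.5134 0.1963 0.2414] [179.865   -0.0453 105.7854] F [ 0.1113  1.424  -0.6951] g -0.002 0.0
```

View pics/kk.png

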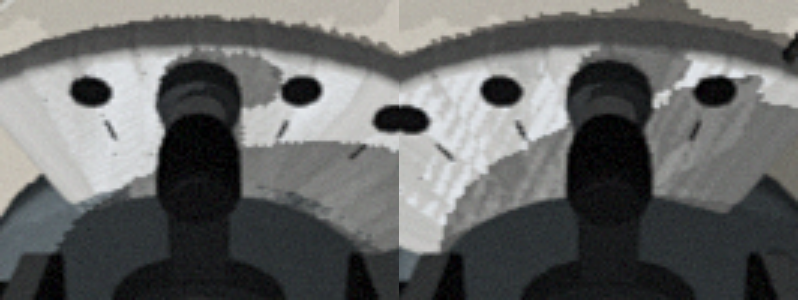

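Both crops show the knob at the same height over the lever, and one hole is left to the right. The pin is therefore home in hole +0.524. I press again.

```bash
python3 - <<'E'
from station import robot; from h import *
for y in (.076,-.076,0.):
    s,p=press(robot,y)
    robot.line_to([*p,.185],velocity=.15)
M=json.load(open("m.json"))
robot.line_to([*M["place"],.21],velocity=.2); robot.pause(.1)
im=robot.grab_frame("wrist"); cv2.imwrite("pics/fin.png",im[:,:,::-1])
robot.gripper_to(.4); st(robot)
a=cv2.imread("pics/rel.png");print(cv2.absdiff(a,im[:,:,::-1])[80:170,300:350].mean())
E
```

```text
press 0.076 True t 33.65 [0.5248 0.1567 0.1615] [179.9993   0.0034 106.1005] F [ 0.0938 -0.1949  5.1051] g -0.001 2.6
press -0.076 True t 35.94 [0.567  0.0107 0.1616] [179.9994   0.001  106.1107] F [-0.1021  0.9986  6.0603] g -0.001 2.6
press 0.0 True t 37.86 [0.5459 0.0837 0.1615] [-179.9938   -0.0045  106.1043] F [-0.0011  0.0155  5.8034] g -0.002 2.6
 t 39.02 [0.5456 0.0845 0.2099] [-179.894    -0.0094  106.0964] F [ 0.0895 -0.1221  0.4863] g 0.402 0.0
10.552592592592593
```

```bash
python3 - <<'E'
from station import robot; from h import *
M=json.load(open("m.json")); p=M["place"]; c=M["bar"]
print(robot.line_to([*p,.1383],dn(90+M["ym"]),velocity=.08,f_stop=8)); st(robot,"at")
robot.gripper_to(0,60); s=st(robot,"grip")
robot.line_to([*p,.22],velocity=.12); st(robot,"up")
robot.move_to([.56,.36,.22],dn(180+M["yb"]))
robot.line_to([c[0],c[1],.12],dn(180+M["yb"]),velocity=.15); robot.pause(.3); st(robot,"over")
s=robot.sense(); im=robot.grab_frame("wrist"); cv2.imwrite("pics/ret.png",im[:,:,::-1]); T=wristT(robot,s)
g=im.mean(2); print([int(v) for v in g[40:100:2,317]]); print(im[90,285:350].mean(1).astype(int))
g=cv2.imread("pics/grip.png"); print(g[90,285:350].mean(1).astype(int), [int(v) for v in g[40:100:2,317].mean(1)])
E
```

```text
False
at t 40.07 [0.5462 0.0846 0.1389] [179.9224   0.0076 106.1049] F [-0.2297  0.1048 -0.1821] g 0.397 0.0
grip t 40.36 [0.5462 0.0846 0.1392] [179.9047   0.006  106.1045] F [-0.6402 -0.109   4.2037] g 0.191 58.8
up t 41.19 [0.5447 0.0845 0.2187] [-179.8448   -0.0161  106.1098] F [-0.3293  0.1009 -2.7573] g 0.195 58.6
over t 43.4 [0.5746 0.3813 0.121 ] [179.9464   0.081  179.7443] F [ 0.5794 -0.7955 -4.2548] g 0.195 58.5
[180, 183, 176, 181, 175, 180, 177, 178, 180, 178, 181, 177, 174, 162, 180, 180, 180, 174, 174, 175, 175, 176, 176, 179, 175, 180, 179, 179, 180, 182]
[104 103 105 104 106 104 104 106 104 103  91  68  80  96  91  93  95  90
  97  90  93  91  97  95  89  89 128 180 179 180 180 177 180 174 170 168
 166 168 170 166 169 167 171 171 172 169 171 169 168 164 172 165 168 172
 163 128 143 152  47  52  75  61  43  31  39]
[ 99 105 104 107 108 100 106  98 101 106 101  79  80  96  96  93  95  92
  94  90  93  92  96  96  95  91  95  99  93  99  94 102 103  99  96  99
  94  93  95  93  93  99  97  97  98 100  99  94 129 168 168 165 170 166
 168 151 135 122  43  31  34  42  33  34  42] [176, 177, 181, 177, 178, 179, 176, 174, 177, 176, 180, 180, 173, 86, 101, 95, 101, 100, 105, 98, 96, 101, 98, 96, 96, 103, 102, 101, 102, 97]
```

The bar sits in the gripper exactly as it did at pick-up: edges at 296 and 340, end at row 66. I lower it into the cradle.

```bash
python3 - <<'E'
from station import robot; from h import *
M=json.load(open("m.json")); c=M["bar"]
robot.line_to([c[0],c[1],.065],velocity=.1)
robot.line_to([c[0],c[1],.040],velocity=.05); robot.pause(.15); st(robot,"near")
print(robot.line_to([c[0],c[1],.028],velocity=.025,f_stop=3)); st(robot,"contact")
robot.gripper_to(.45); robot.pause(.3); st(robot,"open")
robot.line_to([c[0],c[1],.14],velocity=.12); robot.line_to([c[0]-.05,c[1],.20],velocity=.2); robot.pause(.5)
s=robot.sense(); im=robot.grab_frame("wrist"); cv2.imwrite("pics/end.png",im[:,:,::-1]); T=wristT(robot,s); st(robot)
a=proj(robot,"wrist",np.array([c[0]-.095,c[1],.056]),T); b=proj(robot,"wrist",np.array([c[0]+.03,c[1],.056]),T); print(a,b)
for q in ((a*.8+b*.2),(a*.3+b*.7)):
    r,cc=int(q[1]),int(q[0]); print(r,cc,im[r,cc-20:cc+21].mean(1).astype(int))
E
```

```text
near t 44.95 [0.5745 0.3814 0.0405] [179.9631   0.0534 179.7518] F [-0.5202 -1.1981 -3.1052] g 0.191 58.5
True
contact t 45.31 [0.5747 0.3814 0.0339] [179.9541   0.0695 179.7521] F [-0.3342 -1.2837  4.3705] g 0.195 59.4
open t 45.95 [0.573  0.3802 0.0314] [-179.8822   -0.1645  179.7543] F [1.666  0.6802 0.049 ] g 0.451 0.0
 t 48.09 [0.5242 0.381  0.1998] [-179.8775   -0.1659  179.7497] F [ 0.667  -0.5876  0.3836] g 0.45 0.0
[318.0258 147.7666] [318.5365 260.1084]
170 318 [ 32  25  35  33  23  29  42  51  44  47  46  46  56  95 105 109 102 106
 105 105 111 109 103 107 104 106 107 102 106  98  72  53  53  50  35  36
  24  30  26  33  31]
226 318 [102  99 107 104 104 111 101  98  93  91  95  93  90  84 102 100  89  91
  86  83  83  87  82  84  84  80  81  76  85  79  56  57  58  57  57  51
  55  52  53  51  51]
```

```bash
python3 -c "
from station import robot
print(robot.close_job())"
```

```text
the job is handed in; nothing more can be done
None
```

The job is handed in at about 48 s of the 72 s allowed, verdict not shown: the straightedge rocked on a block about 3 mm proud, read level when pressed again after two holes clockwise with the pin home, and is back in its cradle; no bystander was touched that I know of, though I made no final check of them.

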